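# Wipe the flat probe's foot along the parking block and park it in the groove

### The arm

A 7-joint arm with a two-finger parallel gripper is mounted at the origin on the work surface. World frame = base frame: x ahead of the robot, y to its left, z up, the work surface at z = 0. Lengths are in m, angles in rad, forces in N, time in s.
With the tool pointing down it reaches from about 0.4 to 0.85 m from the base axis. Payload 4.5 kg.
Tool frame: the origin (TCP) lies midway between the tips of the shut fingers; the grasp point (between the pads) lies 19 mm behind it; z points along the fingers, y is the line along which they close (so a half turn about z gives the same grasp; the last joint's range is limited). The gripper opens to 88 mm and grips with 3 to 60 N. Pads are 18 mm wide; open, the fingers measure 123 mm over their backs; the gripper's body (75 mm by 187 mm) begins 45 mm behind the grasp point.
Start: joints at [1.293, 0.689, -0.195, 1.565, 0.157, 0.902, -0.215], TCP at [0.192, -0.595, 0.239] pointing down, gripper open.
Joint ranges: [-3.01, 3.01], [-0.46, 2.08], [-1.47, 1.51], [0.13, 2.56], [-1, 4.14], [0.04, 2.09], [-2.66, 2.66]. Speed limits (rad/s): [2.57, 2.57, 3.14, 3.14, 3.14, 3.14, 3.14].

### API

Orientations are given as a unit quaternion [x, y, z, w].
In Python, from plant import r, eyes, finish_job gives the robot as it stands. The module is installed in compiled form; this text tells all that it offers.
- The arm moves only by the tool move_arm, never from a script. Its argument "motion" is a list of rows, each a list of 7 numbers: the shift along the tool's x, y, z in mm, then the turn, a rotation vector about the tool's x, y, z in degrees, then the closure, from 0 (fully open) to 1 (shut). A call has 1 to 5 rows; each row is the pose to reach, as a shift and turn from the pose commanded when the call began, along the tool's axes at that moment; what a row does not reach only later rows make up. A row lasts 1/8 s, in which the tool goes at most 62.5 mm and 10.7 degrees, less where a joint would pass 70% of its speed; a pose out of reach is approached as far as the arm can. A call with a gripper value outside its range is refused whole. The fingers move at their own pace and stop on an object; "newtons" is the grip in N (left out, the last holds). Time passes only in rows, so rows that repeat a pose let the fingers close. It gives the time, the measured TCP pose, the force, the opening and the grip force at its end, in the units of the state.
- r.get_state(): the state, without advancing time (a new reading comes with each control period).
- eyes.snapshot(name): name is "scene" or "top"; returns a dict with "frame" (480x640x3 uint8, red, green, blue), "z_map" (480x640 float32, m along the optical axis (not along the pixel's ray), 0 where there is no reading), "intrinsics" (3x3 intrinsics, pixels), "world_to_cam" (4x4, takes a point from world to camera coordinates). Camera axes: x right, y down, z forward; pixel columns grow to the right and rows downward; lengths in m; the calibration is good to about 2 mm. A picture is of the moment at which its call begins.
- finish_job(): hands the job in; it is judged then, once.
The state is a dict: "clock": time; "q": joint angles; "qd": joint speeds; "joint_torque": joint torques, N m; "tool_pos": TCP position; "eef_rot": TCP orientation; "contact_force": force on the tool from outside, world axes, zero at the start; "moment": the same for the moment, N m; "opening": opening from 0.0 (shut) to 1.0 (fully open); "finger_force": force on a finger pad.
Only numpy, scipy, OpenCV 4.12 (cv2) and the standard library are available. Lean on these libraries where they do the work, as an engineer would, in place of code of your own. Each camera call takes 0.05 s, during which the arm holds its last target. There are 200 camera calls.

### The job

Take the flat probe (not the round one) out of its stand, set its foot down upright on the long plain end of the grey metal parking block, well away from the groove, and slide it along the top, keeping it touching, until it drops into the groove. Leave it standing fully down in the groove, and leave the round probe standing where it is.

Things in the scene. Friction and masses are not known exactly. Their poses are not given: they have to be found in the camera images.
- probe_mid (a point): Centre (half-way up) of the flat probe: a loose upright grey paddle with a black top, 40 mm wide (x) x 12 mm thick (y) x 110 mm tall (z, up), about 0.12 kg; its foot is 55 mm below this point. It starts upright in a pocket (46 x 18 mm, floor 8 mm above the bench) of a white stand 70 x 50 x 36 mm tall, its upper 82 mm clear above the stand. Pinch it across its thickness.
- probe: The flat probe itself; origin at the centre of the underside of its foot (the steel-banded lower end), axes as for its centre.
- groove (a point): Centre of the groove's mouth, at the level of the block's flat top. The groove runs along x, 60 mm long with closed ends. Across it (y) the mouth is 36 mm wide with 45 degree edges 8 mm deep, then 20 mm wide; its floor is 40 mm below the mouth. The plain top reaches 155 mm from here towards -y and only 55 mm towards +y: slide towards +y, the probe's 40 mm width along x.
- deck: The grey metal parking block with the groove, fixed, 84 mm (x) x 210 mm (y) x 48 mm tall; origin at the centre of its underside, 50 mm from the groove's centre towards -y; axes as for the groove.
- rod_mid (a point): Centre (half-way up) of the round probe, to be left alone: a loose upright rod 16 mm across and 110 mm tall of the same grey plastic with a black top, standing in an identical white stand.
Mind the look-alikes: they are no part of the job. Of the things that look like the probe, the smallest one is meant. There is more than one size of the part that bears rod_mid; the job needs the smaller.

How it is judged:
By the outcome, as a careful person would: the job done as asked, in the order asked, and still so for the second after the job is handed in, with the robot touching nothing.
It also fails if it takes over 45 s, if anything falls off the work surface, if the arm or the gripper's body presses on something with over 40 N, if the wrist force passes 120 N, or if a joint passes its speed limit or range.

## Working session

There is one attempt and no reset: what is moved stays moved. The work goes in short steps, Python scripts to look and compute and a tool call to move; the robot and the scene stay as the last step left them, time stands still between calls to the robot, and variables do not carry over. Pictures are saved under pics/ and viewed, at most 10 in all, crops included, and the job is handed in when it is done.

Besides the shell and the picture viewer there is one more tool, called after "Emit:" as name([rows], argument=value, ...), one row to a line, values as JSON. move_arm: Moves the arm, as the interface text tells. Its arguments: {"type":"object","properties":{"motion":{"type":"array","items":{"type":"array","items":{"type":"number"}}},"newtons":{"type":"number"}},"required":["motion"]}

```bash
mkdir -p pics; cat > h.py <<'E'
import numpy as np, cv2
from plant import r, eyes, finish_job
def pts(s):
    K=s["intrinsics"];T=np.linalg.inv(s["world_to_cam"]);z=s["z_map"]
    v,u=np.mgrid[:480,:640]
    c=np.stack([(u-K[0,2])/K[0,0]*z,(v-K[1,2])/K[1,1]*z,z],-1)
    return c@T[:3,:3].T+T[:3,3]
def save(s,n): cv2.imwrite(f"pics/{n}.png",s["frame"][...,::-1])
E
python3 - <<'E'
from h import *
for n in("top","scene"):
    s=eyes.snapshot(n);save(s,n);np.savez(n+".npz",**s)
    print(n,s["intrinsics"].round(1).tolist(),np.linalg.inv(s["world_to_cam"]).round(3).tolist(),(s["z_map"]>0).mean())
st=r.get_state();print({k:np.round(v,3).tolist() for k,v in st.items()})
E
```

```text
top [[615.2, 0.0, 322.8], [0.0, 615.2, 233.2], [0.0, 0.0, 1.0]] [[-0.024, -0.995, 0.097, 0.36], [-0.999, 0.026, 0.021, -0.007], [-0.023, -0.097, -0.995, 1.321], [0.0, 0.0, 0.0, 1.0]] 0.996083984375
scene [[485.6, 0.0, 317.9], [0.0, 485.6, 249.3], [0.0, 0.0, 1.0]] [[0.868, 0.303, -0.393, 0.826], [0.496, -0.506, 0.706, -0.603], [0.015, -0.808, -0.589, 0.591], [0.0, 0.0, 0.0, 1.0]] 0.9960807291666667
{'clock': 0.1, 'q': [1.293, 0.69, -0.194, 1.566, 0.157, 0.902, -0.215], 'qd': [0.001, -0.002, -0.001, -0.001, 0.0, -0.001, -0.001], 'joint_torque': [-0.004, -52.851, -1.272, -15.384, -0.053, 0.002, 0.0], 'tool_pos': [0.192, -0.594, 0.238], 'eef_rot': [0.988, 0.155, -0.0, -0.001], 'contact_force': [-1.023, 0.581, 0.183], 'moment': [-0.001, 0.033, 0.025], 'finger_force': 0.0, 'opening': 1.004}
```

View pics/top.png

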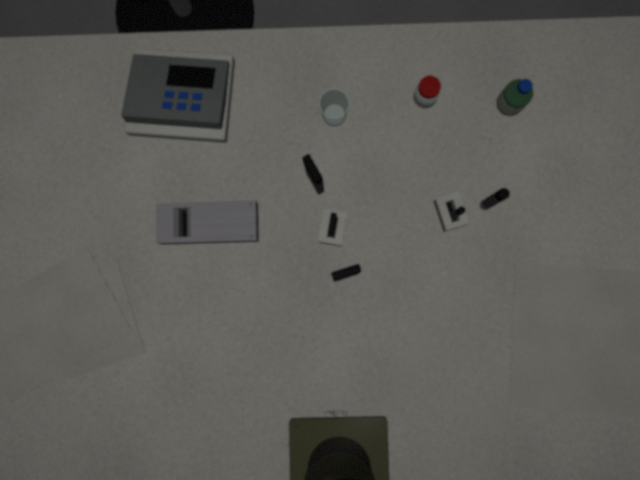

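View pics/scene.png

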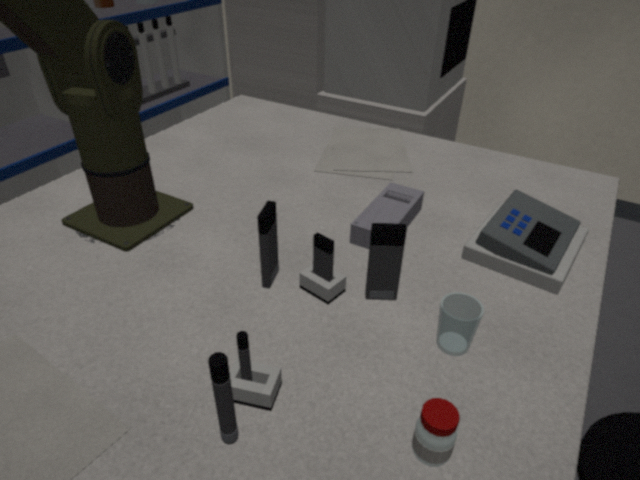

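Top view: the flat candidates are at (313,173), (333,225) in a white stand, and (346,272). The rod candidates are at (455,212) in a stand and (495,198) loose. The deck is at (207,222), with its groove at (182,222). The flat probe in the white stand looks smallest; I'll measure it and check it in an enlarged crop.

```bash
python3 - <<'E'
from h import *
D={n:dict(np.load(n+".npz")) for n in("top","scene")}
P={n:pts(D[n]) for n in D}
def rect(p,l):
    (c,s,a)=cv2.minAreaRect((p[:,:2]*1000).astype(np.float32)); b=cv2.boxPoints((c,s,a));e=b[1]-b[0];f=b[2]-b[1]
    if np.hypot(*f)>np.hypot(*e): e=f
    print(l,len(p),"c",np.round(c,1),"s",np.round(sorted(s),1),"long-axis yaw",np.degrees(np.arctan2(e[1],e[0])).round(1),"z pct",(np.percentile(p[:,2],[1,50,99])*1000).round(1))
t=P["top"]
def sel(cx,cy,w,zl,zh,n="top"):
    q=P[n][cy-w:cy+w,cx-w:cx+w].reshape(-1,3);return q[(q[:,2]>zl)&(q[:,2]<zh)]
rect(sel(333,225,26,.085,.3),"inst top");rect(sel(333,225,26,.028,.042),"stand")
rect(sel(313,173,26,.06,.3),"A");rect(sel(346,272,26,.06,.3),"B")
rect(sel(455,210,24,.085,.3),"rod");rect(sel(495,198,20,.06,.3),"rodB")
rect(sel(452,210,24,.028,.042),"rod stand")
rect(sel(207,222,60,.043,.056),"deck");g=sel(181,222,16,.0,.03);rect(g,"groove floor")
# scene clouds
q=P["scene"].reshape(-1,3)
for n,l,h in(("probe",.102,.13),("probe",.045,.11),("stand",.03,.042)):
    m=(abs(q[:,0]-.36)<.06)&(abs(q[:,1]+.02)<.06)&(q[:,2]>l)&(q[:,2]<h)
    if m.sum()>5: rect(q[m],"scene "+n)
m=(abs(q[:,0]-.37)<.08)&(abs(q[:,1]-.25)<.13)&(q[:,2]>.043)&(q[:,2]<.056);rect(q[m],"scene deck")
a=cv2.resize(D["top"]["frame"][190:290,290:390],(400,400),interpolation=3);b=cv2.resize(D["top"]["frame"][172:272,140:240],(400,400),interpolation=3)
o=np.hstack([a,b]);cv2.imwrite("pics/crop.png",cv2.convertScaleAbs(o[...,::-1],alpha=1.6))
E
```

```text
inst top 135 c [498.6   1. ] s [12.  39.4] long-axis yaw -11.3 z pct [ 89.5 117.8 123. ]
stand 584 c [499.1   1. ] s [50.  70.3] long-axis yaw -11.5 z pct [29.8 36.  41.4]
A 393 c [600.8  36.1] s [17.4 57.7] long-axis yaw 28.1 z pct [ 63.8 155.  161.3]
B 300 c [399.5 -23.3] s [17.1 56.9] long-axis yaw -73.5 z pct [ 70.3 156.4 162.1]
rod 79 c [ 516.6 -252.8] s [13.8 15.7] long-axis yaw 1.1 z pct [ 85.8 115.9 122. ]
rodB 265 c [ 540.7 -326.8] s [21.7 22.3] long-axis yaw 68.0 z pct [ 61.8 141.  160.7]
rod stand 588 c [ 525.5 -250.7] s [51.4 69.9] long-axis yaw 16.1 z pct [29.  35.9 40.8]
deck 3585 c [516.  265.4] s [ 84.9 209.9] long-axis yaw -89.9 z pct [43.3 47.8 53.7]
groove floor 218 c [518.3 321.1] s [14.8 58.5] long-axis yaw -3.0 z pct [ 2.5  9.7 28.7]
scene probe 257 c [408.7 -26. ] s [16.7 58.2] long-axis yaw 89.4 z pct [102.5 116.1 129.7]
scene probe 541 c [408.6 -26.3] s [17.1 58.1] long-axis yaw 88.7 z pct [ 45.8  78.5 109.2]
scene stand 88 c [408.  -26.2] s [16.3 56.5] long-axis yaw 88.7 z pct [30.3 36.5 41.8]Traceback (most recent call last):
  File "<stdin>", line 21, in <module>
  File "<stdin>", line 7, in rect
    return _quantile_unchecked(
        a, q, axis, out, overwrite_input, method, keepdims, weights)
    return _ureduce(a,
                    func=_quantile_ureduce_func,
    ...<5 lines>...
                    overwrite_input=overwrite_input,
                    method=method)
    r = func(a, **kwargs)
    result = _quantile(arr,
                       quantiles=q,
    ...<2 lines>...
                       out=out,
                       weights=wgt)
    slices_having_nans = np.isnan(arr[-1, ...])
                                  ~~~^^^^^^^^^
IndexError: index -1 is out of bounds for axis 0 with size 0
```

```bash
python3 - <<'E'
from h import *
D={n:dict(np.load(n+".npz")) for n in("top","scene")}
q=pts(D["scene"]).reshape(-1,3)
def rect(m,l): print(l,m.sum(),[np.round(x,1) for x in cv2.minAreaRect((q[m][:,:2]*1000).astype(np.float32))])
d=lambda x,y,w,h:(abs(q[:,0]-x)<w)&(abs(q[:,1]-y)<h)
rect(d(.4986,.001,.045,.03)&(q[:,2]>.085)&(q[:,2]<.13),"probe")
rect(d(.4986,.001,.06,.05)&(q[:,2]>.031)&(q[:,2]<.041),"stand")
rect(d(.516,.265,.08,.14)&(q[:,2]>.044)&(q[:,2]<.053),"deck")
t=pts(D["top"]).reshape(-1,3);m=(abs(t[:,0]-.516)<.035)&(abs(t[:,1]-.2)<.02);print("top z deck plain",np.median(t[m,2]))
m=(abs(t[:,0]-.516)<.035)&(abs(t[:,1]-.315)<.03)&(t[:,2]<.043);print("groove y range <43:",np.percentile(t[m,1],[2,98]),"x",np.percentile(t[m,0],[2,98]))
a=cv2.resize(D["top"]["frame"][160:290,275:405],(400,400),interpolation=2);b=cv2.resize(D["top"]["frame"][172:272,140:240],(400,400),interpolation=2)
cv2.imwrite("pics/crop.png",cv2.convertScaleAbs(np.hstack([a,b])[...,::-1],alpha=1.6))
E
```

```text
probe 391 [array([500.4,  -2.7]), array([14.4, 40.9]), np.float64(82.4)]
stand 531 [array([500.4,  -1.2]), array([52.1, 71.2]), np.float64(78.4)]
deck 1588 [array([516.6, 264.4]), array([215.,  86.]), np.float64(89.9)]
top z deck plain 0.047968744396403085
groove y range <43: [0.29893019 0.33489303] x [0.48955358 0.54731868]
```

View pics/crop.png

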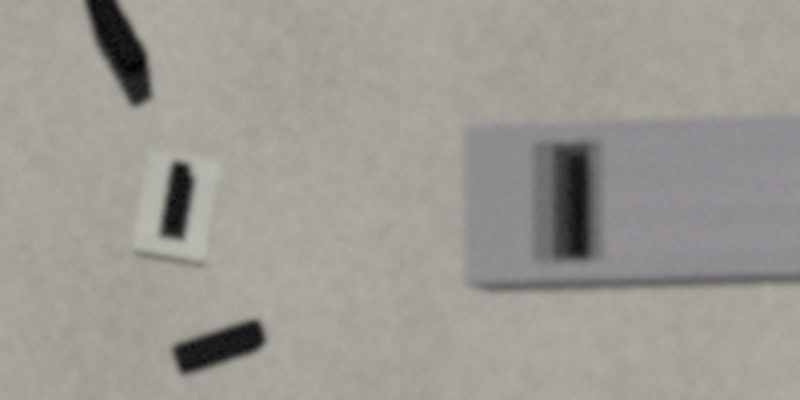

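The crop confirms it. The paddle in the white stand (crop 178,200; top-view pixel 333,225) measures 39x12 mm with its top at 118 mm, while the other two are 57x17 mm and 160 mm tall. So it is the smallest and the one meant. The groove is near (516, 315.5) mm, and the deck's yaw is about 0.

```bash
cat >> h.py <<'E'
from scipy.spatial.transform import Rotation as R
def delta(x,y,z,yaw):
    s=r.get_state();c=R.from_quat(s["eef_rot"]);t=R.from_euler("z",yaw,degrees=True)*R.from_quat([1,0,0,0])
    print("t",round(s["clock"],2),"pos",np.round(np.array(s["tool_pos"])*1000,1),"F",np.round(s["contact_force"],1),"open",np.round(s["opening"],3))
    print("shift",c.inv().apply(np.array([x,y,z])-np.array(s["tool_pos"])*1000).round(1),"turn",np.degrees((c.inv()*t).as_rotvec()).round(2))
E
python3 -c "
from h import *
delta(499.3,0,200,-11.4)"
```

```text
t 0.1 pos [ 191.5 -594.4  238. ] F [-1.   0.6  0.2] open 1.004
shift [ 475.3 -471.2   38.7] turn [-0.09  0.03 29.27]
```

Emit:
move_arm([
  [40,-40,5,0,0,6,0],
  [80,-80,5,0,0,12,0],
  [120,-120,5,0,0,18,0],
  [160,-160,5,0,0,24,0],
  [200,-198,5,0,0,29.2,0],
])

```text
clock: 0.72
tool_pos: [0.3219, -0.3432, 0.2336]
eef_rot: [0.995, -0.1, -0.0, -0.0]
contact_force: [1.1, -1.1, 0.5]
opening: 1.002
finger_force: 0.0
```

```bash
python3 -c "
from h import *
delta(499.3,0,200,-11.4)"
```

```text
t 0.72 pos [ 321.9 -343.2  233.6] F [ 1.1 -1.1  0.5] open 1.002
shift [ 105.3 -371.7   33.7] turn [-0.02  0.   -0.11]
```

Emit:
move_arm([
  [17,-62,3,0,0,0,0],
  [35,-122,6,0,0,0,0],
  [52,-182,10,0,0,0,0],
  [69,-242,10,0,0,0,0],
  [86,-302,10,0,0,0,0],
])

```text
clock: 1.35
tool_pos: [0.4648, -0.0656, 0.2236]
eef_rot: [0.995, -0.099, -0.0, 0.0]
contact_force: [0.8, -1.2, -0.2]
opening: 0.999
finger_force: 0.0
```

```bash
python3 -c "
from h import *
delta(499.3,0,160,-11.4)"
```

```text
t 1.35 pos [464.8 -65.6 223.6] F [ 0.8 -1.2 -0.2] open 0.999
shift [ 20.9 -71.1  63.5] turn [0.02 0.01 0.06]
```

Emit:
move_arm([
  [10,-36,10,0,0,0,0],
  [21,-71,40,0,0,0,0],
  [21,-71,62,0,0,0,0],
  [21,-71,62,0,0,0,0],
])

```text
clock: 1.85
tool_pos: [0.4974, -0.0017, 0.1603]
eef_rot: [0.995, -0.098, -0.002, 0.0]
contact_force: [-0.3, 0.9, 0.2]
opening: 1.0
finger_force: 0.0
```

```bash
python3 -c "
from h import *
delta(499.3,0,67,-11.4)
s=eyes.snapshot('scene');f=cv2.resize(s['frame'][150:330,220:460],(800,600),interpolation=2);cv2.imwrite('pics/pre.png',cv2.convertScaleAbs(f[...,::-1],alpha=1.5))"
```

```text
t 1.85 pos [497.4  -1.7 160.3] F [-0.3  0.9  0.2] open 1.0
shift [ 1.9 -2.1 93.3] turn [0.07 0.23 0.12]
```

View pics/pre.png

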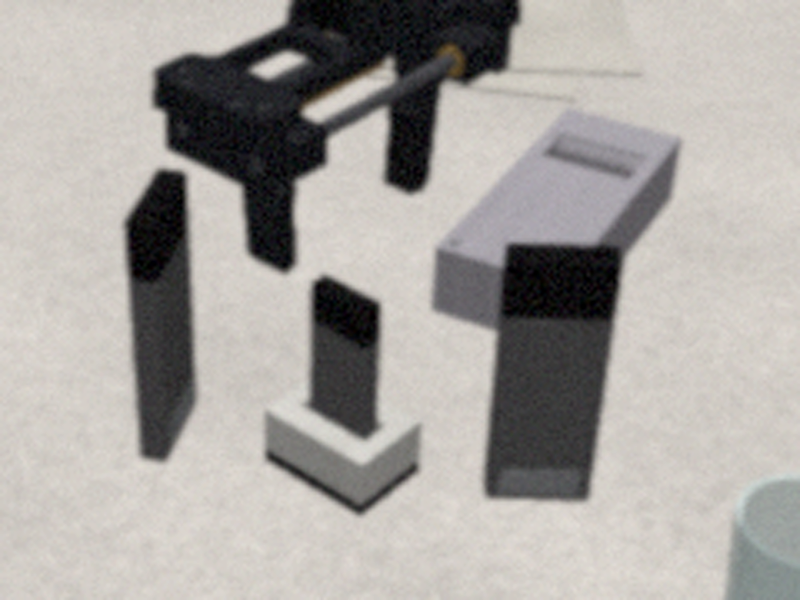

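The open fingers (crop 270,220 and 405,140) hang above and to either side of the probe in its stand (345,340), and the neighbours are clear. I'll go down now.

Emit:
move_arm([
  [2,-2,25,0,0,0,0],
  [2,-2,50,0,0,0,0],
  [2,-2,75,0,0,0,0],
  [2,-2,92,0,0,0,0],
  [2,-2,92,0,0,0,0],
])

```text
clock: 2.52
tool_pos: [0.501, -0.0011, 0.0698]
eef_rot: [0.995, -0.099, -0.0, 0.0]
contact_force: [-0.1, 0.7, 0.5]
opening: 1.003
finger_force: 0.0
```

```bash
python3 -c "
from h import *
delta(499.3,0,67,-11.4)"
```

```text
t 2.52 pos [501.   -1.1  69.8] F [-0.1  0.7  0.5] open 1.003
shift [-1.9 -0.8  2.8] turn [ 0.03  0.03 -0.  ]
```

Emit:
move_arm([
  [0,0,2,0,0,0,0.4],
  [0,0,2,0,0,0,0.7],
  [0,0,2,0,0,0,0.95],
  [0,0,2,0,0,0,0.95],
  [0,0,2,0,0,0,0.95],
], newtons=15)

```text
clock: 3.15
tool_pos: [0.5012, -0.0004, 0.0678]
eef_rot: [0.995, -0.099, 0.0, 0.0]
contact_force: [0.5, 0.6, -0.7]
opening: 0.46
finger_force: 0.0
```

Emit:
move_arm([
  [0,0,0,0,0,0,0.95],
  [0,0,0,0,0,0,0.95],
  [0,0,0,0,0,0,0.95],
  [0,0,0,0,0,0,0.95],
  [0,0,0,0,0,0,0.95],
], newtons=15)

```text
clock: 3.78
tool_pos: [0.501, -0.0004, 0.0676]
eef_rot: [0.995, -0.099, -0.0, 0.0]
contact_force: [-0.3, -1.0, -1.1]
opening: 0.137
finger_force: 15.0
```

Emit:
move_arm([
  [0,0,-20,0,0,0,0.95],
  [0,0,-40,0,0,0,0.95],
  [0,0,-60,0,0,0,0.95],
  [0,0,-75,0,0,0,0.95],
  [0,0,-75,0,0,0,0.95],
])

```text
clock: 4.4
tool_pos: [0.5017, -0.0004, 0.1435]
eef_rot: [0.995, -0.099, 0.001, -0.0]
contact_force: [-0.7, 0.6, -1.0]
opening: 0.131
finger_force: 15.0
```

```bash
python3 -c "
from h import *
delta(516.3,197,142,0)"
```

```text
t 4.4 pos [ 5.017e+02 -4.000e-01  1.435e+02] F [-0.7  0.6 -1. ] open 0.131
shift [ -24.5 -196.4    1.5] turn [-1.000e-02 -1.100e-01 -1.134e+01]
```

Emit:
move_arm([
  [-5,-40,0,0,0,-3,0.95],
  [-10,-80,0,0,0,-6,0.95],
  [-15,-120,0,0,0,-9,0.95],
  [-20,-160,0,0,0,-11.3,0.95],
  [-24,-196,0,0,0,-11.3,0.95],
])

```text
clock: 5.03
tool_pos: [0.5155, 0.198, 0.1417]
eef_rot: [1.0, 0.0, -0.001, 0.0]
contact_force: [0.7, -0.0, -1.3]
opening: 0.134
finger_force: 15.0
```

Emit:
move_arm([
  [0,0,10,0,0,0,0.95],
  [0,0,20,0,0,0,0.95],
  [0,0,25,0,0,0,0.95],
  [0,0,25,0,0,0,0.95],
])

```text
clock: 5.52
tool_pos: [0.5159, 0.1951, 0.1171]
eef_rot: [1.0, -0.001, -0.001, 0.001]
contact_force: [-1.4, 0.0, -1.4]
opening: 0.136
finger_force: 15.0
```

```bash
python3 -c "
from h import *
delta(516.3,197,107.6,0)
s=eyes.snapshot('scene');f=cv2.resize(s['frame'][110:290,260:500],(800,600),interpolation=2);cv2.imwrite('pics/over.png',cv2.convertScaleAbs(f[...,::-1],alpha=1.5))"
```

```text
t 5.53 pos [515.9 195.1 117.1] F [-1.4  0.  -1.4] open 0.136
shift [ 0.4 -1.9  9.5] turn [ 0.07  0.07 -0.14]
```

View pics/over.png

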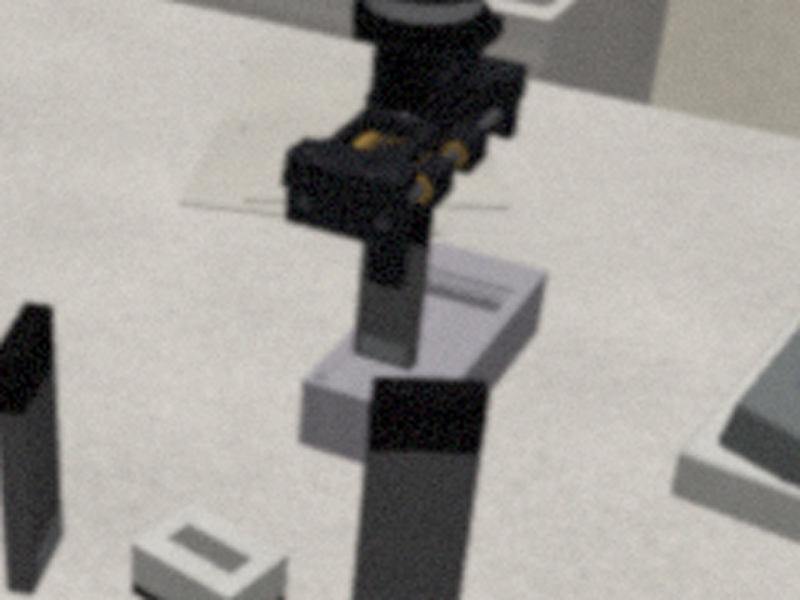

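The probe hangs upright in the gripper with its foot (crop 385,355) just above the plain end of the deck, and the groove (465,290) is further along. I'll lower it gently until it touches.

Emit:
move_arm([
  [0,0,4,0,0,0,0.95],
  [0,0,7,0,0,0,0.95],
  [0,0,8,0,0,0,0.95],
  [0,0,8,0,0,0,0.95],
])

```text
clock: 6.08
tool_pos: [0.5161, 0.1965, 0.1097]
eef_rot: [1.0, -0.0, -0.0, 0.0]
contact_force: [-0.6, 0.2, -1.8]
opening: 0.135
finger_force: 15.0
```

Emit:
move_arm([
  [0,0,1,0,0,0,0.95],
  [0,0,2,0,0,0,0.95],
  [0,0,2,0,0,0,0.95],
])

```text
clock: 6.45
tool_pos: [0.5161, 0.1965, 0.1077]
eef_rot: [1.0, -0.0, 0.0, 0.0]
contact_force: [0.7, 0.6, -2.0]
opening: 0.136
finger_force: 15.0
```

Emit:
move_arm([
  [0,0,1,0,0,0,0.95],
  [0,0,1,0,0,0,0.95],
])

```text
clock: 6.7
tool_pos: [0.5162, 0.1965, 0.1076]
eef_rot: [1.0, -0.0, 0.0, -0.0]
contact_force: [-1.0, -0.1, 6.8]
opening: 0.142
finger_force: 15.0
```

Emit:
move_arm([
  [0,0,1,0,0,0,0.95],
  [0,0,1,0,0,0,0.95],
])

```text
clock: 6.95
tool_pos: [0.5163, 0.1966, 0.1075]
eef_rot: [1.0, -0.0, 0.001, -0.0]
contact_force: [-3.6, -1.4, 15.4]
opening: 0.135
finger_force: 15.0
```

Emit:
move_arm([
  [0,-6,-0.5,0,0,0,0.95],
  [0,-16,-0.5,0,0,0,0.95],
  [0,-26,-0.5,0,0,0,0.95],
  [0,-36,-0.5,0,0,0,0.95],
  [0,-46,-0.5,0,0,0,0.95],
], newtons=25)

```text
clock: 7.58
tool_pos: [0.5175, 0.2379, 0.1075]
eef_rot: [1.0, -0.002, 0.001, 0.003]
contact_force: [-0.2, -8.4, 11.5]
opening: 0.137
finger_force: 25.0
```

```bash
python3 -c "
from h import *
delta(516.3,315.5,107.6,0)"
```

```text
t 7.58 pos [517.5 237.9 107.5] F [-0.2 -8.4 11.5] open 0.137
shift [ -1.5 -77.6  -0.5] turn [ 0.33 -0.08 -0.24]
```

Emit:
move_arm([
  [0,-10,0,0,0,0,0.95],
  [0,-20,0,0,0,0,0.95],
  [0,-30,0,0,0,0,0.95],
  [0,-38,0,0,0,0,0.95],
  [0,-44,0,0,0,0,0.95],
])

```text
clock: 8.2
tool_pos: [0.5176, 0.2819, 0.1076]
eef_rot: [1.0, -0.002, 0.001, 0.003]
contact_force: [-0.0, -8.7, 10.6]
opening: 0.139
finger_force: 25.0
```

```bash
python3 -c "
from h import *
delta(516.3,315.5,107.6,0)"
```

```text
t 8.2 pos [517.6 281.9 107.6] F [-0.  -8.7 10.6] open 0.139
shift [ -1.4 -33.5  -0.2] turn [ 0.34 -0.08 -0.21]
```

Emit:
move_arm([
  [0,-6,0,0,0,0,0.95],
  [0,-12,0,0,0,0,0.95],
  [0,-18,0,0,0,0,0.95],
  [0,-23,0,0,0,0,0.95],
  [0,-27,0,0,0,0,0.95],
])

```text
clock: 8.82
tool_pos: [0.5164, 0.3133, 0.1064]
eef_rot: [1.0, -0.001, 0.0, 0.0]
contact_force: [-0.1, -0.1, -1.5]
opening: 0.135
finger_force: 25.0
```

```bash
python3 -c "
from h import *
delta(516.3,315.5,67.6,0)
s=eyes.snapshot('scene');f=cv2.resize(s['frame'][110:290,260:500],(800,600),interpolation=2);cv2.imwrite('pics/drop.png',cv2.convertScaleAbs(f[...,::-1],alpha=1.5))"
```

```text
t 8.82 pos [516.4 313.3 106.4] F [-0.1 -0.1 -1.5] open 0.135
shift [-0.2 -2.2 38.8] turn [ 0.01 -0.03 -0.07]
```

View pics/drop.png

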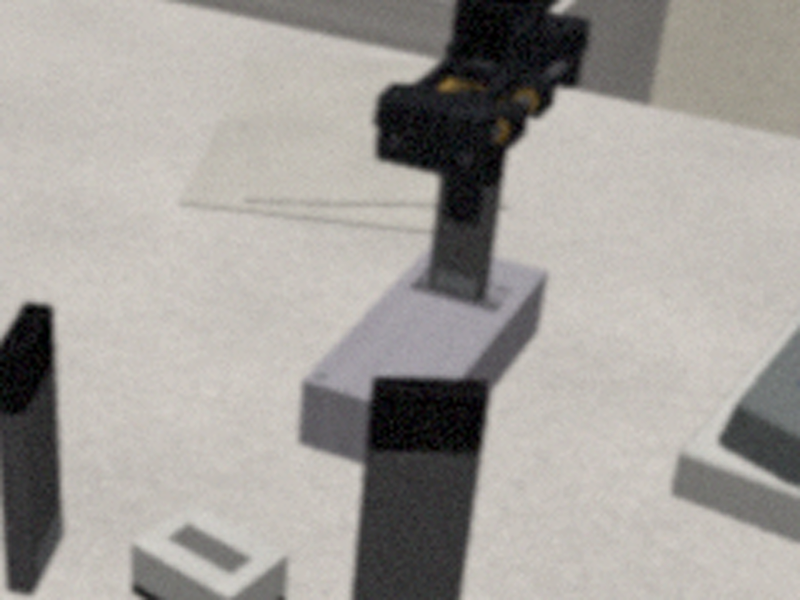

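The foot (crop 462,290) is over the groove mouth and has lost contact with the top. I'll shift 2 mm more in y to centre it, then lower slowly.

Emit:
move_arm([
  [0,-2,3,0,0,0,0.95],
  [0,-2,7,0,0,0,0.95],
  [0,-2,12,0,0,0,0.95],
  [0,-2,16,0,0,0,0.95],
])

```text
clock: 9.38
tool_pos: [0.516, 0.3153, 0.0896]
eef_rot: [1.0, -0.0, -0.0, 0.0]
contact_force: [0.0, 0.2, -1.1]
opening: 0.136
finger_force: 25.0
```

```bash
python3 -c "
from h import *
delta(516.3,315.5,67.6,0)"
```

```text
t 9.38 pos [516.  315.3  89.6] F [ 0.   0.2 -1.1] open 0.136
shift [ 0.3 -0.2 22. ] turn [ 0.03  0.03 -0.04]
```

It has gone past the chamfer (foot 18 mm down) with no contact.

Emit:
move_arm([
  [0,0,5,0,0,0,0.95],
  [0,0,10,0,0,0,0.95],
  [0,0,15,0,0,0,0.95],
  [0,0,18,0,0,0,0.95],
  [0,0,19,0,0,0,0.95],
])

```text
clock: 10.0
tool_pos: [0.5161, 0.3154, 0.071]
eef_rot: [1.0, -0.0, -0.0, 0.0]
contact_force: [0.1, -1.7, -1.7]
opening: 0.135
finger_force: 25.0
```

Emit:
move_arm([
  [0,0,1,0,0,0,0.95],
  [0,0,2,0,0,0,0.95],
  [0,0,3,0,0,0,0.95],
  [0,0,3,0,0,0,0.95],
])

```text
clock: 10.5
tool_pos: [0.5162, 0.3155, 0.0682]
eef_rot: [1.0, -0.0, 0.0, 0.0]
contact_force: [0.3, -0.1, -2.3]
opening: 0.132
finger_force: 25.0
```

Emit:
move_arm([
  [0,0,0.7,0,0,0,0.95],
  [0,0,1.4,0,0,0,0.95],
  [0,0,1.4,0,0,0,0.95],
])

```text
clock: 10.88
tool_pos: [0.5163, 0.3156, 0.0676]
eef_rot: [1.0, -0.0, 0.0, -0.0]
contact_force: [-1.6, 0.3, 5.4]
opening: 0.142
finger_force: 25.0
```

Emit:
move_arm([
  [0,0,-0.6,0,0,0,0.95],
  [0,0,-0.6,0,0,0,0.8],
  [0,0,-0.6,0,0,0,0.6],
  [0,0,-0.6,0,0,0,0.5],
  [0,0,-0.6,0,0,0,0.5],
])

```text
clock: 11.5
tool_pos: [0.5162, 0.3155, 0.0673]
eef_rot: [1.0, -0.0, 0.0, 0.0]
contact_force: [0.0, -0.7, 0.1]
opening: 0.492
finger_force: 0.0
```

Emit:
move_arm([
  [0,0,0,0,0,0,0.5],
  [0,0,-25,0,0,0,0.5],
  [0,0,-60,0,0,0,0.5],
  [0,0,-110,0,0,0,0.5],
  [0,0,-160,0,0,0,0.5],
])

```text
clock: 12.12
tool_pos: [0.5159, 0.3153, 0.2288]
eef_rot: [1.0, -0.0, -0.0, 0.0]
contact_force: [1.1, 0.7, -0.0]
opening: 0.499
finger_force: 0.0
```

```bash
python3 -c "
from h import *
s=eyes.snapshot('scene');save(s,'end');print(r.get_state()['tool_pos'])
p=pts(s).reshape(-1,3)
m=(abs(p[:,0]-.516)<.035)&(abs(p[:,1]-.315)<.03)&(p[:,2]>.06)&(p[:,2]<.15)
print(m.sum(),np.percentile(p[m,2],[50,95,99]))
for l,h in((.06,.08),(.1,.125)):
  k=m&(p[:,2]>l)&(p[:,2]<h);print(p[k].mean(0).round(4))"
```

```text
[0.51947214 0.31719894 0.23565911]
463 [0.09075298 0.11617573 0.11775502]
[0.5166 0.309  0.0701]
[0.5165 0.3097 0.1102]
```

View pics/end.png

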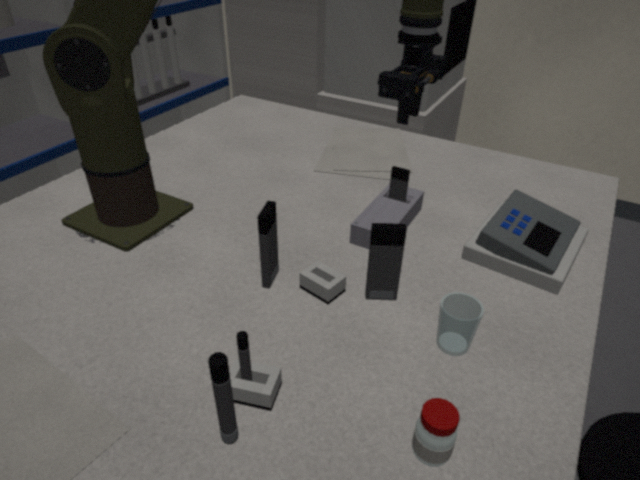

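The probe stands upright in the groove (399,185). Its top is at 118 mm, so it is fully down. The round probe (245,355) is untouched and the gripper is clear.

```bash
python3 -c "
from h import *
print(finish_job())"
```

```text
the job is handed in; nothing more can be done
None
```

The job is handed in: the flat probe was slid along the block from its plain end and stands upright, fully down in the groove; the round probe was not touched and the gripper is clear.

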